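Load stone sticks into a stock tube

TASK

Feed the three stone sticks into the metal tube through its open loading trough, the green stick first, then the pale one, then the red one, each pushing the one before it deeper. Finish with the stack pushed fully home: green against the closed end, no gaps between the sticks, only the tail of the red one left showing at the mouth. Leave the lion figure and the two standing seals where they are.

Things in the scene. Friction and masses are not known exactly. Their poses are not given: they have to be found in the camera images.
- loader: Fixed stock loader: wooden base 340 x 56 mm, 10 mm thick, with a straight steel channel on it, floor at z = 14 mm. Origin: on the table under the middle of the tube's mouth; x points from the mouth into the tube (pushing direction), z up. x = -120 to 0 mm is the open trough, 31 mm wide inside; x = 0 to 185 mm the covered tube, 27 mm wide inside.
- tube_mouth (a point): Centre of the channel floor at the tube's mouth (loader x = 0, z = 14 mm; black collar). Before it lies the trough: rails 3 mm thick, only 6 mm high above the floor, tapering to the tube's width over the last 25 mm; open above and at the rear. Sticks lie loosely in it and are pushed from behind, above the rails, up to the mouth; fingers do not fit in the tube.
- tube_end (a point): Centre of the channel floor at the closed end (loader x = 185 mm, z = 14 mm; black end block 10 mm thick). The tube is 23 mm high inside; roof top at z = 40 mm, black collar up to 42 mm, with a 6 mm sight slot along the middle. The three sticks together are 8 mm longer than the tube, so the last tail stands about 8 mm out of the mouth when all are home.
- stick_green: Mid-green stone stick, 68 mm long, 22 mm wide, 18 mm high, lying on the table. Origin: centre of the face it lies on at the start; x runs along its length, z up.
- stick_pale: Pale greenish-white stone stick, 62 mm long, 21 mm wide, 16 mm high, lying on the table. Origin: centre of the face it lies on at the start; x runs along its length, z up.
- stick_red: Mottled red stone stick, 63 mm long, 18 mm wide, 18 mm high, lying on the table. Origin: centre of the face it lies on at the start; x runs along its length, z up.
- lion: Bystander: small cream stone lion figure, 34 x 40 mm, 60 mm high, standing beyond the robot-side end of the green stick. Origin: centre of its underside, z up.
- orange_seal: Bystander: orange round-topped seal, 33 x 33 mm, 76 mm high, standing beyond the robot-side end of the pale stick. Origin: centre of its underside, z up.
- mottled_seal: Bystander: dark red mottled round-topped seal, 34 x 38 mm, 86 mm high, standing beyond the robot-side end of the red stick. Origin: centre of its underside, z up.
Mind the look-alikes: they are no part of the job. Leave any orange look-alike of the stick_red alone.

How it is judged:
By the outcome, as a careful person would: the job done as asked, in the order asked, and still so for the second after the job is handed in, with the robot touching nothing.
It also fails if it takes over 72 s, if anything falls off the work surface, if the arm or the gripper's body presses on something with over 40 N, if the wrist force passes 120 N, or if a joint passes its speed limit or range.

ROBOT

A 6-joint arm with a two-finger parallel gripper is mounted at the origin on a cart in front of the work surface, level with it; the furniture and walls round the work are solid. World frame = base frame: x ahead of the robot, y to its left, z up, the work surface at z = 0. Lengths are in m, angles in rad, forces in N, time in s.
With the tool pointing down it reaches from about 0.35 to 0.775 m from the base axis. Payload 5.5 kg.
Tool frame: the origin (TCP) lies on the centre line of the jaws, within the pads' length; the fingertips stand 11 mm ahead of it and the grasp point (between the pads) lies 8 mm behind it (env.nose_length is the distance from the TCP to the fingertips, in m); x points along the fingers, z is the direction in which the jaws open and shut, and the axes are right-handed (so a half turn about x gives the same grasp; the last joint's range is limited). The gripper opens to 85 mm and grips with 20 to 120 N. Pads are 22 mm wide; open, the fingers measure 114 mm over their backs; the gripper's body (76 mm by 85 mm) begins 54 mm behind the grasp point. The pads swing forward as they close: fully open they stand 13 mm farther back than shut.
Start: joints at [1.15, 0.313, 0.046, 1.304, 0, 1.431], TCP at [0.159, 0.553, 0.242] pointing down, gripper open.
Joint ranges: [-2.76, 2.76], [-0.86, 1.69], [-1.03, 1.26], [-2.2, 2.34], [-1.47, 1.5], [-3.14, 3.14]. Speed limits (rad/s): [2.57, 2.57, 3.14, 3.14, 3.14, 3.14].

INTERFACE

Orientations are given as a unit quaternion [w, x, y, z].
In Python, from workcell import env gives the robot as it stands. The module is installed in compiled form; this text tells all that it offers.
- The arm moves only by the tool step_arm, never from a script. Its argument "moves" is a list that holds one entry, the list of rows, each a list of 7 numbers: the turn, a rotation vector about the tool's x, y, z in rad, then the shift along the tool's x, y, z in m, then the opening, from 0 (shut) to 1 (fully open). In form: [[[rx, ry, rz, tx, ty, tz, grip], ...]]. A call has 1 to 12 rows; each row is the pose to reach, as a shift and turn from the pose measured when the call began, along the tool's axes at that moment; what a row does not reach only later rows make up. A row lasts 1/10 s, in which the tool goes at most 50 mm and 8.59 degrees, less where a joint would pass 70% of its speed; a pose out of reach is approached as far as the arm can. A call with a gripper value outside its range is refused whole. The fingers move at their own pace and stop on an object; "force" is the grip in N (left out, the last holds). Time passes only in rows, so rows that repeat a pose let the fingers close. It gives the time, the measured TCP pose, the force and the opening at its end, in the units of the state.
- env.get_state(): the state, without advancing time (a new reading comes with each control period).
- env.read_camera(name): name is "scene" or "side" or "wrist"; returns (picture, depth): 420x560x3 uint8, red, green, blue; 420x560 float32, m along the optical axis (not along the pixel's ray), 0 where there is no reading.
- env.get_calibration(name): a dict with "mtx" (3x3 intrinsics, pixels), "camera_from_world" (4x4, takes a point from world to camera coordinates); the wrist camera has in their place "T_tool_cam" (4x4, takes a point from camera to tool coordinates, whose origin is the TCP and whose axes are the tool frame's). Camera axes: x right, y down, z forward; pixel columns grow to the right and rows downward; lengths in m; the calibration is good to about 2 mm. A picture is of the moment at which its call begins: read the wrist's pose just before it. get_calibration takes no time and is no camera call.
- env.hand_in(): hands the job in, once; it reports no verdict.
Trained networks look in the newest picture that a camera, given by its name, has taken for a name from the list of things; names that differ only in an ending like _2 or _b are one class to them, and where a whole thing is asked for, a point or a joint stands for the part that bears it (a point fixed in the world has none). Each returns a list of dicts, best first, with "confidence" (0 to 1); they miss things now and then, are a little off and sometimes report something else, mostly with a low value. They report only what shows in the picture. A call takes as long as a camera call. They do not tell look-alikes from the thing itself.
- env.boxes_of(camera, thing): "uv" ([column, row] in pixels, amid what is visible of it).
- env.silhouettes(camera, thing): "mask" (420x560 bool, what is visible of it) and "uv" ([column, row] in pixels, amid what is visible of it).
The state is a dict: "clock": time; "joint_pos": joint angles; "qvel": joint speeds; "tau": joint torques, N m; "tcp_pos": TCP position; "orientation": TCP orientation; "wrist_force": force on the tool from outside, world axes, zero at the start; "ft_torque": the same for the moment, N m; "finger_gap": finger opening in m.
Only numpy, scipy, OpenCV 4.12 (cv2) and the standard library are available. Lean on these libraries where they do the work, as an engineer would, in place of code of your own. Each camera call takes 0.05 s, during which the arm holds its last target.

## Working session

There is one attempt and no reset: what is moved stays moved. The work goes in short steps, Python scripts to look and compute and a tool call to move; the robot and the scene stay as the last step left them, time stands still between calls to the robot, and variables do not carry over. Pictures are saved under pics/ and viewed, and the job is handed in when it is done.

Besides the shell and the picture viewer there is one more tool, called after "Request:" by a JSON object that holds its "fn" and its "kwargs", one argument or row to a line. step_arm: Moves the arm, as the interface text tells. Its arguments: {"type":"object","properties":{"moves":{"type":"array","items":{"type":"array","items":{"type":"array","items":{"type":"number"}}}},"force":{"type":"number"}},"required":["moves"]}

```bash
mkdir -p pics; ls; python3 - <<'E'
from workcell import env
import cv2, numpy as np
s=env.get_state(); print(s)
for n in ["scene","side"]:
    p,d=env.read_camera(n); cv2.imwrite(f"pics/{n}0.png",p[:,:,::-1]); np.save(f"{n}0d.npy",d)
    c=env.get_calibration(n); print(n,c)
print(env.get_calibration("wrist"), env.nose_length)
E
```

```text
pics
{'clock': 0.0, 'joint_pos': array([ 1.15040354e+00,  3.14025675e-01,  4.49567112e-02,  1.30359375e+00,
       -4.44833759e-05,  1.43119181e+00]), 'qvel': array([-1.41489837e-04,  2.76889800e-04, -1.10245794e-06,  1.14805170e-03,
        1.36209672e-03,  4.63915974e-04]), 'tau': array([ 1.84572651e-03, -4.80619740e+01,  2.98536408e+01,  1.92646973e-02,
       -2.23273641e-04, -5.35877689e-06]), 'tcp_pos': array([0.1591579 , 0.5520128 , 0.24138537]), 'orientation': array([ 0.56447714, -0.42544684,  0.56561665,  0.42478035]), 'wrist_force': array([0.03871531, 1.45082474, 0.05013984]), 'ft_torque': array([ 0.05357729, -0.02279488,  0.04615704]), 'finger_gap': 0.08498757039420289}
scene {'mtx': array([[537.97128888,   0.        , 284.24282778],
       [  0.        , 537.97128888, 213.16756216],
       [  0.        ,   0.        ,   1.        ]]), 'camera_from_world': array([[-0.79330389, -0.60843158, -0.02190776,  0.33920485],
       [-0.40194226,  0.55042125, -0.73176422,  0.27745397],
       [ 0.45728696, -0.57170575, -0.68120568,  0.71044283],
       [ 0.        ,  0.        ,  0.
[... 285 characters left out ...]
0.02693487,  0.50585901, -0.86219555,  0.10979738],
       [ 0.00794577, -0.86237289, -0.50621128,  0.91624719],
       [ 0.        ,  0.        ,  0.        ,  1.        ]])}
{'mtx': array([[310.11803516,   0.        , 279.64267654],
       [  0.        , 310.11803516, 210.68678794],
       [  0.        ,   0.        ,   1.        ]]), 'T_tool_cam': array([[ 7.07682872e-04, -2.67737315e-01,  9.63491686e-01,
        -1.30702341e-01],
       [-2.85838285e-05, -9.63491932e-01, -2.67737363e-01,
         6.82501956e-02],
       [ 9.99999749e-01,  1.61932865e-04, -6.89499695e-04,
         7.82556961e-04],
       [ 0.00000000e+00,  0.00000000e+00,  0.00000000e+00,
         1.00000000e+00]])} 0.011
```

View pics/scene0.png

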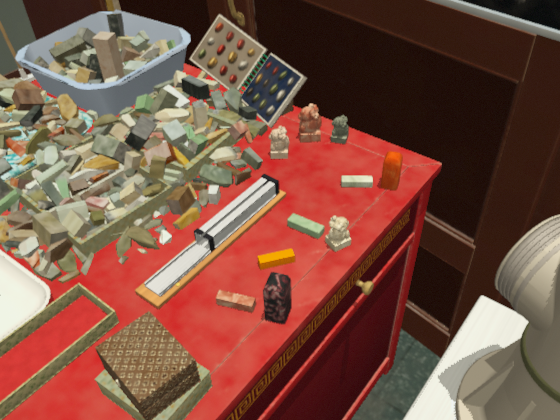

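View pics/side0.png

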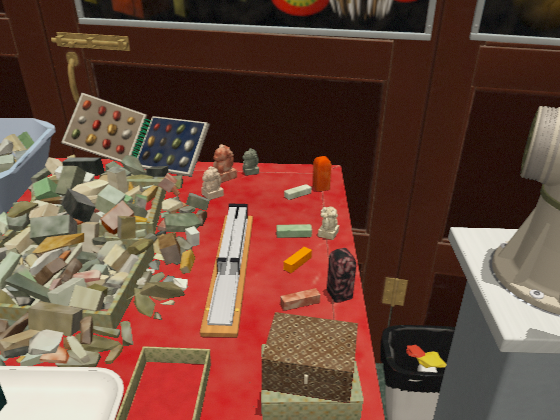

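The scene view shows the loader's trough end at (160,285) and closed end at (275,185). Green is at (306,226), pale at (357,181), red at (235,300), and the orange look-alike at (276,258). I'll measure these next.

```bash
cat > h.py <<'E'
from workcell import env
import cv2, numpy as np
def cloud(cam,d,mask):
    c=env.get_calibration(cam);K=c["mtx"]
    v,u=np.nonzero(mask&(d>0)); z=d[v,u]
    P=np.stack([(u-K[0,2])/K[0,0]*z,(v-K[1,2])/K[1,1]*z,z],1)
    if cam=="wrist":
        s=env.get_state(); T=tool()@c["T_tool_cam"]
    else: T=np.linalg.inv(c["camera_from_world"])
    return P@T[:3,:3].T+T[:3,3]
def tool():
    from scipy.spatial.transform import Rotation as R
    s=env.get_state();T=np.eye(4);q=s["orientation"]
    T[:3,:3]=R.from_quat([q[1],q[2],q[3],q[0]]).as_matrix();T[:3,3]=s["tcp_pos"];return T
def top(P,h,tol=.004):
    Q=P[abs(P[:,2]-h)<tol]
    r=cv2.minAreaRect((Q[:,:2]*1000).astype(np.float32)); b=cv2.boxPoints(r)
    e=b[1]-b[0],b[2]-b[1]; L=max(e,key=np.linalg.norm)
    return np.round(r[0],1),np.round(sorted(r[1]),1),round(np.degrees(np.arctan2(L[1],L[0]))%180,1),len(Q)
E
python3 - <<'E'
from h import *
H=dict(stick_green=.018,stick_pale=.016,stick_red=.018)
for cam in ["scene","side"]:
    p,d=env.read_camera(cam)
    for n in ["stick_green","stick_pale","stick_red","lion","orange_seal","mottled_seal","loader"]:
        for r in env.silhouettes(cam,n)[:3]:
            if r["confidence"]<.3: continue
            P=cloud(cam,d,r["mask"])
            if len(P)<5: continue
            print(cam,n,round(r["confidence"],2),r["uv"],len(P),np.round(np.percentile(P,[2,50,98],axis=0)*1000).tolist(), top(P,H[n]) if n in H else "")
E
```

```text
scene stick_green 0.56 [305.4, 227.3] 517 [[430.0, -121.0, 2.0], [460.0, -105.0, 16.0], [496.0, -98.0, 20.0]] (array([ 463.7, -110.2]), array([24.1, 68.6]), np.float32(4.3), 334)
scene stick_pale 0.93 [358.0, 180.6] 421 [[428.0, -307.0, -1.0], [454.0, -270.0, 13.0], [489.0, -252.0, 18.0]] (array([ 455.9, -274.4]), array([24.1, 59.9]), np.float32(35.1), 228)
scene stick_red 0.96 [236.5, 298.6] 587 [[423.0, 79.0, 1.0], [450.0, 96.0, 17.0], [480.0, 111.0, 20.0]] (array([453. ,  93.9]), array([20.9, 61.5]), np.float32(21.1), 389)
scene stick_red 0.96 [276.6, 260.5] 516 [[434.0, -39.0, 1.0], [455.0, -13.0, 16.0], [478.0, 12.0, 20.0]] (array([457. , -15.4]), array([21.9, 61.2]), np.float32(54.2), 322)
scene lion 0.66 [339.0, 236.5] 642 [[379.0, -129.0, 3.0], [391.0, -108.0, 33.0], [412.0, -96.0, 59.0]] 
scene orange_seal 0.68 [340.1, 234.6] 630 [[379.0, -126.0, 4.0], [391.0, -108.0, 33.0], [412.0, -96.0, 59.0]] 
scene orange_seal 0.58 [389.8, 171.8] 667 [[384.0, -324.0, 2.0], [398.0, -300.0, 46.0], [414.0, -293.0, 77.0]] 
scene mottled_seal 0.89 [277.4, 295.8] 1234 [[367.0, 50.0, 4.0], [37
[... 567 characters left out ...]
.0, -11.0, 17.0], [482.0, 12.0, 21.0]] (array([458.9, -15.7]), array([19.5, 65.6]), np.float32(53.8), 262)
side stick_red 0.7 [297.8, 299.7] 623 [[426.0, 78.0, 1.0], [456.0, 98.0, 17.0], [485.0, 111.0, 21.0]] (array([455.7,  93.2]), array([20.1, 61.4]), np.float32(22.9), 365)
side lion 0.77 [325.3, 224.5] 557 [[381.0, -164.0, 1.0], [400.0, -107.0, 29.0], [418.0, -97.0, 60.0]] 
side orange_seal 0.67 [322.1, 177.2] 592 [[386.0, -326.0, 3.0], [406.0, -301.0, 43.0], [424.0, -293.0, 77.0]] 
side mottled_seal 0.93 [341.5, 273.7] 1364 [[370.0, 56.0, 3.0], [393.0, 81.0, 51.0], [411.0, 89.0, 87.0]] 
side loader 0.94 [230.9, 276.3] 4232 [[549.0, -147.0, 7.0], [574.0, 47.0, 15.0], [603.0, 174.0, 44.0]]
```

```bash
python3 - <<'E'
from h import *
np.set_printoptions(suppress=True,precision=3)
T=tool();print(T)
for cam in ["scene","side"]:
    p,d=env.read_camera(cam)
    r=env.silhouettes(cam,"loader")[0]; P=cloud(cam,d,r["mask"])
    for lo,hi in [(-1,5),(5,12),(12,17),(17,23),(36,41),(41,46),(5,46)]:
        m=(P[:,2]*1000>lo)&(P[:,2]*1000<hi);Q=P[m]
        if len(Q)<20: continue
        rr=cv2.minAreaRect((Q[:,:2]*1000).astype(np.float32));b=cv2.boxPoints(rr)
        print(cam,lo,hi,len(Q),np.round(rr[0],1),np.round(rr[1],1),round(rr[2],2),np.round(b).tolist())
    m=(P[:,2]>.037)&(P[:,2]<.041);Q=P[m]*1000
    vx=cv2.fitLine(Q[:,:2].astype(np.float32),cv2.DIST_HUBER,0,.01,.01).ravel();print("roof line",vx,np.degrees(np.arctan2(vx[1],vx[0])))
    m=(P[:,2]>.012)&(P[:,2]<.016);Q=P[m]*1000
    vx=cv2.fitLine(Q[:,:2].astype(np.float32),cv2.DIST_HUBER,0,.01,.01).ravel();print("floor line",vx,np.degrees(np.arctan2(vx[1],vx[0])), np.percentile(Q[:,1],[1,99]))
    # dark pixels (collar)
    hsv=cv2.cvtColor(p,cv2.COLOR_RGB2HSV)[:,:,2]
    dk=r["mask"]&(hsv<45); Q=cloud(cam,d,dk)*1000; Q=Q[Q[:,2]>15]
    for lo,hi in [(-300,-60),(-60,200)]:
        q=Q[(Q[:,1]>lo)&(Q[:,1]<hi)]
        if len(q): print("dark",len(q),np.percentile(q,[3,50,97],axis=0).round(0).tolist())
    cv2.imwrite(f"pics/{cam}_z.png",cv2.resize(p[150:350,120:320] if cam=="scene" else p[190:350,180:340],(800,600) if 0 else (600,600),interpolation=cv2.INTER_CUBIC)[:,:,::-1])
E
```

```text
[[ 0.    -0.961  0.277  0.159]
 [ 0.     0.277  0.961  0.553]
 [-1.    -0.     0.     0.242]
 [ 0.     0.     0.     1.   ]]
scene -1 5 243 [585.1  -8.4] [ 80.5 369.5] 0.5 [[543.0, 176.0], [546.0, -194.0], [627.0, -193.0], [624.0, 177.0]]
scene 5 12 1450 [574.4   6.5] [ 59.4 341.8] 0.39 [[544.0, 177.0], [546.0, -165.0], [605.0, -164.0], [603.0, 178.0]]
scene 12 17 1333 [572.9   9.8] [ 54.  327.4] 0.56 [[544.0, 173.0], [548.0, -154.0], [602.0, -154.0], [598.0, 174.0]]
scene 17 23 606 [572.5   3.6] [314.2  41.1] 89.82 [[551.0, -153.0], [593.0, -154.0], [594.0, 161.0], [552.0, 161.0]]
scene 36 41 986 [573.9 -55.5] [ 39.7 196. ] 0.48 [[553.0, 42.0], [555.0, -154.0], [595.0, -153.0], [593.0, 43.0]]
scene 41 46 325 [575.3 -55.1] [ 38.3 195.2] 0.78 [[555.0, 42.0], [557.0, -153.0], [596.0, -152.0], [593.0, 43.0]]
scene 5 46 5162 [574.4   6.5] [ 59.4 341.8] 0.39 [[544.0, 177.0], [546.0, -165.0], [605.0, -164.0], [603.0, 178.0]]
roof line [  0.009  -1.    572.29  -49.505] -89.48918
floor line [  0.081   0.997 570.316  57.871] 85.37918 [-138.428  160.836]
dark 45 [[556.0, -151.0, 20.0], [559.0,
[... 487 characters left out ...]
7.6 312.5] 0.07 [[557.0, 161.0], [558.0, -152.0], [595.0, -152.0], [595.0, 161.0]]
side 36 41 273 [577.1 -53.7] [ 37.1 189.2] 0.2 [[558.0, 41.0], [559.0, -148.0], [596.0, -148.0], [595.0, 41.0]]
side 41 46 707 [577.9 -56. ] [ 37.2 195.2] 0.56 [[558.0, 41.0], [560.0, -154.0], [597.0, -153.0], [596.0, 42.0]]
side 5 46 4195 [577.1   6.2] [ 56.6 342. ] 0.37 [[548.0, 177.0], [550.0, -165.0], [607.0, -165.0], [604.0, 177.0]]
roof line [  0.043  -0.999 573.259 -39.224] -87.56189
floor line [  0.008   1.    576.13   79.812] 89.52442 [-147.833  173.063]
dark 61 [[564.0, -152.0, 20.0], [578.0, -147.0, 43.0], [592.0, -144.0, 46.0]]
dark 57 [[558.0, 30.0, 41.0], [568.0, 36.0, 44.0], [591.0, 40.0, 45.0]]
```

View pics/side_z.png

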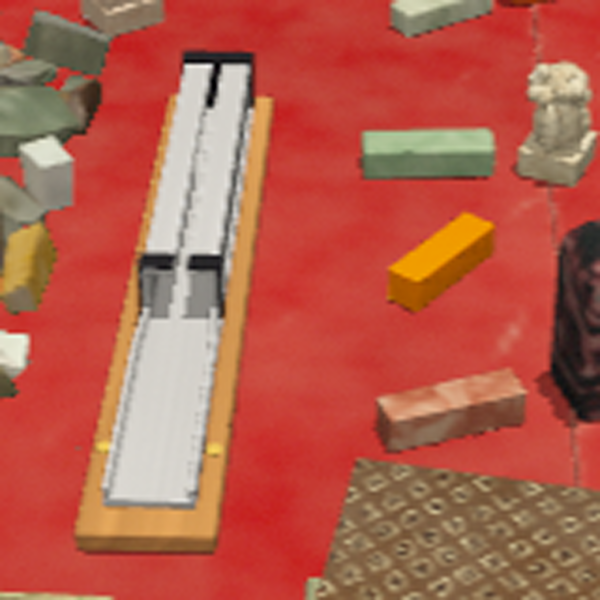

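View pics/scene_z.png

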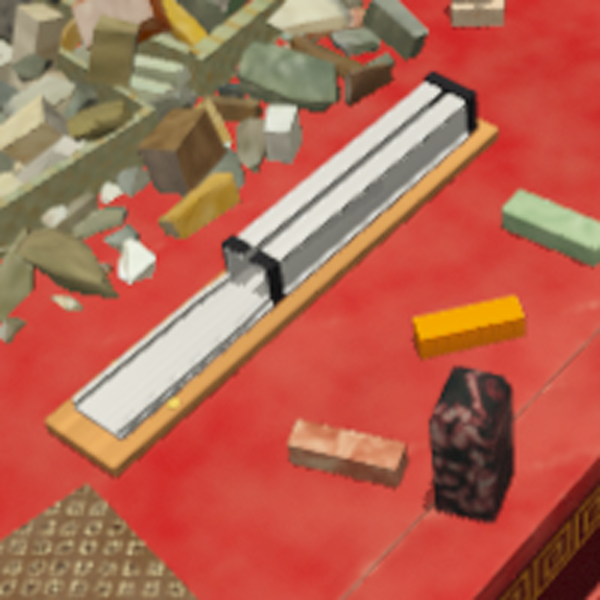

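Request:
{"fn": "step_arm", "kwargs": {
  "moves": [
    [[-0.39,0,0,0.05,-0.484,-0.55,0.6],[-0.39,0,0,0.05,-0.484,-0.55,0.6],[-0.39,0,0,0.05,-0.484,-0.55,0.6],[-0.39,0,0,0.05,-0.484,-0.55,0.6],[-0.39,0,0,0.05,-0.484,-0.55,0.6],[-0.39,0,0,0.05,-0.484,-0.55,0.6],[-0.39,0,0,0.05,-0.484,-0.55,0.6],[-0.39,0,0,0.05,-0.484,-0.55,0.6],[-0.39,0,0,0.05,-0.484,-0.55,0.6],[-0.39,0,0,0.05,-0.484,-0.55,0.6],[-0.39,0,0,0.05,-0.484,-0.55,0.6],[-0.39,0,0,0.05,-0.484,-0.55,0.6]]
  ],
  "force": 40
}}

```text
clock: 2.3
tcp_pos: [0.4144, 0.0111, 0.2019]
orientation: [-0.472, 0.527, -0.472, -0.526]
wrist_force: [1.3, 0.9, -0.1]
finger_gap: 0.0513
```

```bash
cat >> h.py <<'E'
def plan(x,y,z,yaw):
    "target TCP world mm, jaw yaw deg (mod 180 chosen as given)"
    from scipy.spatial.transform import Rotation as R
    T=tool();a=np.radians(yaw)
    zt=np.array([np.cos(a),np.sin(a),0]);xt=np.array([0,0,-1.]);yt=np.cross(zt,xt)
    Rt=np.stack([xt,yt,zt],1)
    rv=R.from_matrix(T[:3,:3].T@Rt).as_rotvec()
    t=T[:3,:3].T@(np.array([x,y,z])/1000-T[:3,3])
    jy=np.degrees(np.arctan2(T[1,2],T[0,2]))
    print("rv",np.round(rv,3),"t",np.round(t,4),"| now",np.round(T[:3,3]*1000,1),"yaw",round(jy,1))
E
python3 -c "
from h import *
plan(472,-109,150,96.5)"
```

```text
rv [-0.005 -0.     0.001] t [ 0.052  -0.0441 -0.1257] | now [414.4  11.1 201.9] yaw 96.2
```

Request:
{"fn": "step_arm", "kwargs": {
  "moves": [
    [[0,0,0,0.052,-0.044,-0.126,0.6],[0,0,0,0.052,-0.044,-0.126,0.6],[0,0,0,0.052,-0.044,-0.126,0.6],[0,0,0,0.052,-0.044,-0.126,0.6],[0,0,0,0.052,-0.044,-0.126,0.6]]
  ]
}}

```text
clock: 2.8
tcp_pos: [0.4715, -0.1099, 0.1493]
orientation: [0.473, -0.526, 0.472, 0.526]
wrist_force: [-0.4, 0.0, -0.1]
finger_gap: 0.0511
```

```bash
cat > look.py <<'E'
import sys
from h import *
n,h,name=sys.argv[1],float(sys.argv[2]),sys.argv[3]
p,d=env.read_camera("wrist")
cv2.imwrite(f"pics/{name}.png",p[:,:,::-1])
for r in env.silhouettes("wrist",n)[:3]:
    P=cloud("wrist",d,r["mask"])
    if len(P)>20: print(round(r["confidence"],2),r["uv"],np.round(np.percentile(P,[2,50,98],axis=0)*1000).tolist(),top(P,h))
s=env.get_state();print(s["clock"],s["tcp_pos"],s["finger_gap"])
E
python3 look.py stick_green .018 w1
```

```text
0.7 [279.0, 195.1] [[432.0, -122.0, 14.0], [463.0, -110.0, 17.0], [496.0, -99.0, 19.0]] (array([ 464.9, -110.2]), array([22.3, 67.6]), np.float32(5.1), 1892)
2.9 [ 0.4714547  -0.10861051  0.1502112 ] 0.05095860004693506
```

View pics/w1.png

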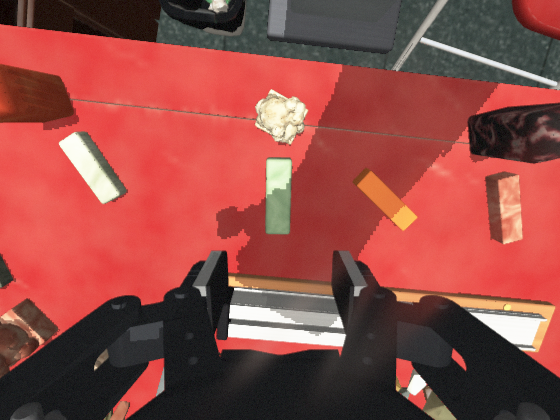

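```bash
python3 -c "
from h import *
plan(472,-109.6,17.5,95.1)"
```

```text
rv [0.02  0.    0.001] t [ 0.1327 -0.0003 -0.0011] | now [ 471.5 -108.6  150.2] yaw 96.3
```

Request:
{"fn": "step_arm", "kwargs": {
  "moves": [
    [[0.02,0,0,0.05,0,-0.001,0.6],[0.02,0,0,0.1,0,-0.001,0.6],[0.02,0,0,0.125,0,-0.001,0.6],[0.02,0,0,0.1325,0,-0.001,0.6],[0.02,0,0,0.1325,0,-0.001,0.6],[0.02,0,0,0.1325,0,-0.001,0.1],[0.02,0,0,0.1325,0,-0.001,0.1],[0.02,0,0,0.1325,0,-0.001,0.1],[0.02,0,0,0.1325,0,-0.001,0.1],[0.02,0,0,0.1325,0,-0.001,0.1],[0.02,0,0,0.1325,0,-0.001,0.1]]
  ]
}}

```text
clock: 4.0
tcp_pos: [0.4735, -0.11, 0.0199]
orientation: [-0.478, 0.523, -0.476, -0.52]
wrist_force: [0.5, 1.3, 6.8]
finger_gap: 0.021
```

Request:
{"fn": "step_arm", "kwargs": {
  "moves": [
    [[0,0,0,-0.03,0,0,0.1],[0,0,0,-0.08,0,0,0.1],[0,0,0,-0.08,0,0,0.1]]
  ]
}}

```text
clock: 4.3
tcp_pos: [0.4776, -0.1118, 0.1068]
orientation: [-0.48, 0.527, -0.475, -0.516]
wrist_force: [0.8, -0.2, 0.5]
finger_gap: 0.0213
```

```bash
python3 -c "
from h import *
plan(575.2,99,95,180.4);s=env.get_state();print(s['finger_gap'],s['wrist_force'])"
```

```text
rv [-1.488 -0.017  0.008] t [ 0.0123 -0.1158  0.2014] | now [ 477.6 -111.8  106.8] yaw 95.1
0.02133173464243877 [ 0.82536883 -0.22778591  0.48229709]
```

Request:
{"fn": "step_arm", "kwargs": {
  "moves": [
    [[-1.488,-0.017,0.008,0.012,-0.116,0.201,0.1],[-1.488,-0.017,0.008,0.012,-0.116,0.201,0.1],[-1.488,-0.017,0.008,0.012,-0.116,0.201,0.1],[-1.488,-0.017,0.008,0.012,-0.116,0.201,0.1],[-1.488,-0.017,0.008,0.012,-0.116,0.201,0.1],[-1.488,-0.017,0.008,0.012,-0.116,0.201,0.1],[-1.488,-0.017,0.008,0.012,-0.116,0.201,0.1],[-1.488,-0.017,0.008,0.012,-0.116,0.201,0.1],[-1.488,-0.017,0.008,0.012,-0.116,0.201,0.1],[-1.488,-0.017,0.008,0.012,-0.116,0.201,0.1],[-1.488,-0.017,0.008,0.012,-0.116,0.201,0.1],[-1.488,-0.017,0.008,0.012,-0.116,0.201,0.1]]
  ]
}}

```text
clock: 5.5
tcp_pos: [0.5756, 0.0986, 0.0957]
orientation: [0.001, 0.707, 0.001, -0.707]
wrist_force: [0.0, -0.0, 0.4]
finger_gap: 0.0212
```

```bash
python3 look.py stick_green .07 w2; python3 - <<'E'
from h import *
plan(575.2,99,95,180.4)
p,d=env.read_camera("side");cv2.imwrite("pics/s2.png",cv2.resize(p[150:390,140:460],(800,600))[:,:,::-1])
for r in env.silhouettes("side","stick_green")[:2]:
    P=cloud("side",d,r["mask"]); print(r["confidence"],np.round(np.percentile(P,[2,50,98],axis=0)*1000).tolist())
E
```

```text
0.84 [279.2, 247.6] [[565.0, 57.0, 85.0], [576.0, 86.0, 92.0], [586.0, 122.0, 93.0]] (array([0., 0.]), array([0., 0.]), np.float32(0.0), 0)
5.6 [0.5755104  0.09862153 0.09550916] 0.020876998076379046
rv [-0.003 -0.    -0.   ] t [ 0.0005 -0.0004  0.0003] | now [575.5  98.6  95.5] yaw -179.8
0.83 [[565.0, 58.0, 79.0], [577.0, 108.0, 94.0], [587.0, 125.0, 96.0]]
```

View pics/w2.png

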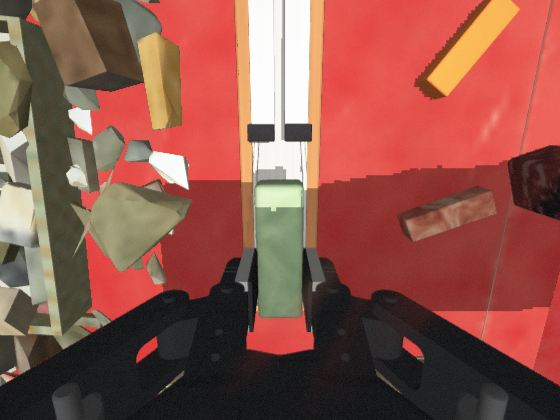

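View pics/s2.png

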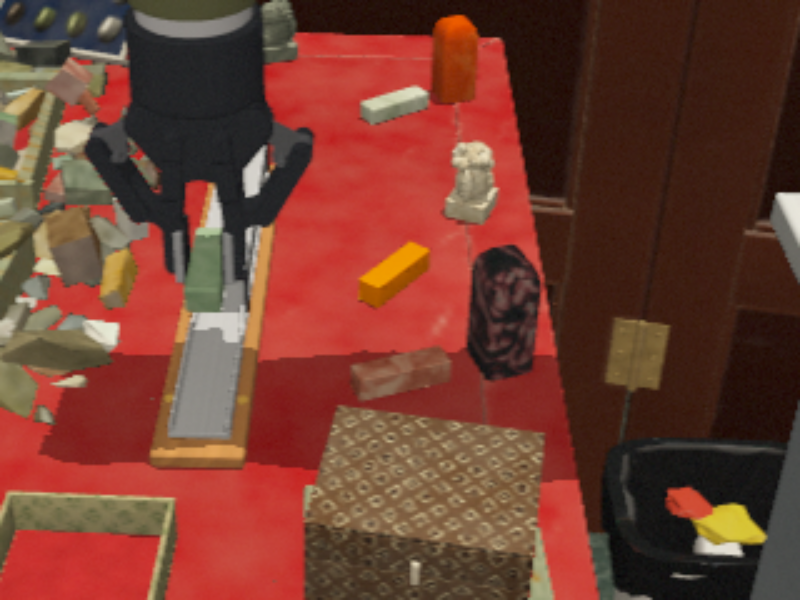

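Request:
{"fn": "step_arm", "kwargs": {
  "moves": [
    [[0,0,0,0.03,0,0,0.1],[0,0,0,0.05,0,0,0.1],[0,0,0,0.058,0,0,0.1],[0,0,0,0.06,0,0,0.1],[0,0,0,0.06,0,0,0.1]]
  ]
}}

```text
clock: 6.2
tcp_pos: [0.5758, 0.0986, 0.0357]
orientation: [0.002, 0.707, 0.002, -0.707]
wrist_force: [0.2, -0.5, -0.4]
finger_gap: 0.0212
```

Request:
{"fn": "step_arm", "kwargs": {
  "moves": [
    [[0,0,0,0.001,0,0,0.1],[0,0,0,0.001,0,0,0.5],[0,0,0,0.001,0,0,0.5],[0,0,0,0.001,0,0,0.5],[0,0,0,-0.045,0,0,0.5],[0,0,0,-0.045,-0.04,0,0.5],[0,0,0,-0.045,-0.06,0,0],[0,0,0,-0.045,-0.06,0,0],[0,0,0,-0.045,-0.06,0,0],[0,0,0,-0.045,-0.06,0,0]]
  ]
}}

```text
clock: 7.2
tcp_pos: [0.5753, 0.1579, 0.0805]
orientation: [0.002, 0.707, 0.001, -0.707]
wrist_force: [0.9, 0.7, -0.5]
finger_gap: -0.0
```

```bash
python3 look.py stick_green .032 w3; python3 -c "
from h import *
plan(575.2,158,33,180.4)"
```

```text
0.96 [276.4, 121.8] [[566.0, 59.0, 28.0], [577.0, 89.0, 30.0], [588.0, 123.0, 32.0]] (array([577.1,  90.6]), array([22.1, 67.4]), np.float32(91.1), 4779)
7.3 [0.57537095 0.15767851 0.08050305] 1.4032633012879399e-05
rv [-0.003 -0.    -0.   ] t [ 0.0475 -0.0003  0.0002] | now [575.4 157.7  80.5] yaw -179.8
```

View pics/w3.png

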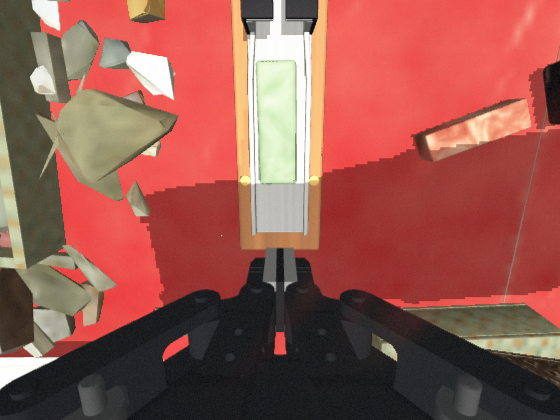

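Request:
{"fn": "step_arm", "kwargs": {
  "moves": [
    [[0,0,0,0.03,0,0,0],[0,0,0,0.047,0,0,0],[0,0,0,0.047,0.01,0,0],[0,0,0,0.047,0.02,0,0],[0,0,0,0.047,0.03,0,0],[0,0,0,0.047,0.04,0,0],[0,0,0,0.047,0.05,0,0]]
  ]
}}

```text
clock: 8.0
tcp_pos: [0.5763, 0.1065, 0.0346]
orientation: [0.001, 0.708, 0.001, -0.706]
wrist_force: [0.8, 0.5, 0.4]
finger_gap: -0.0002
```

```bash
python3 look.py stick_green .032 w4; python3 -c "
from h import *
plan(575.2,56,33,180.4)"
```

```text
0.71 [277.9, 185.6] [[566.0, 32.0, 29.0], [577.0, 64.0, 30.0], [587.0, 94.0, 32.0]] (array([576.8,  62.1]), array([22.1, 67.5]), np.float32(90.1), 6307)
8.1 [0.57604063 0.10603056 0.03418884] -0.00026584173521636474
rv [-0.005 -0.001 -0.001] t [0.0012 0.05   0.0009] | now [576.  106.   34.2] yaw -179.9
```

View pics/w4.png

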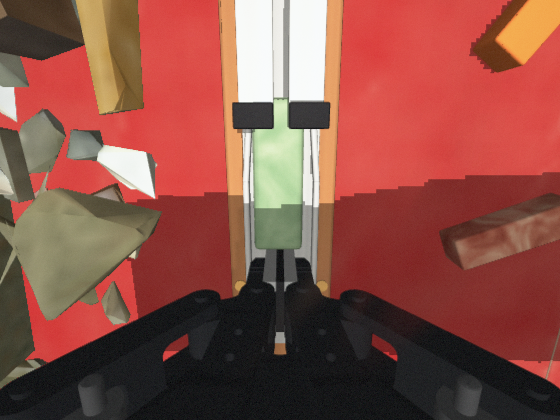

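Request:
{"fn": "step_arm", "kwargs": {
  "moves": [
    [[0,0,0,0.001,0.01,0.001,0],[0,0,0,0.001,0.02,0.001,0],[0,0,0,0.001,0.03,0.001,0],[0,0,0,0.001,0.038,0.001,0],[0,0,0,0.001,0.045,0.001,0],[0,0,0,0.001,0.05,0.001,0],[0,0,0,0.001,0.05,0.001,0]]
  ]
}}

```text
clock: 8.8
tcp_pos: [0.5752, 0.0553, 0.0332]
orientation: [0.001, 0.707, -0.0, -0.707]
wrist_force: [-0.1, 0.0, 0.5]
finger_gap: -0.0001
```

```bash
python3 look.py stick_green .032 w5; python3 -c "
from h import *
plan(465,-267,130,126)"
```

```text
0.75 [277.4, 171.8] [[573.0, -22.0, 29.0], [576.0, 7.0, 31.0], [579.0, 42.0, 32.0]] (array([576.1,  10.6]), array([ 6.2, 66.8]), np.float32(90.4), 2195)
8.9 [0.57509256 0.05593294 0.03315576] -0.00030678157390383066
rv [ 0.944 -0.001 -0.   ] t [-0.0967  0.3228  0.1105] | now [575.1  55.9  33.2] yaw -179.9
```

View pics/w5.png

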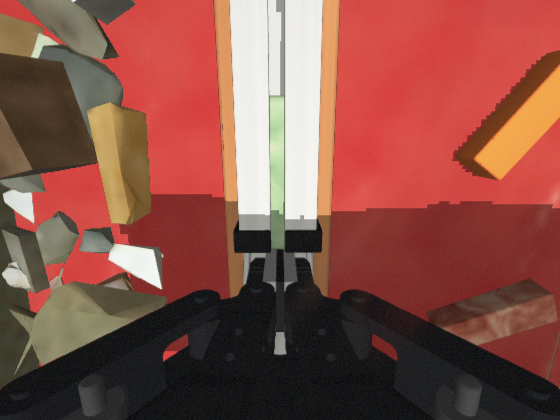

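Request:
{"fn": "step_arm", "kwargs": {
  "moves": [
    [[0,0,0,0,-0.01,0,0],[0,0,0,-0.045,-0.01,0,0],[0,0,0,-0.095,0,0,0.6],[0.944,0,0,-0.105,0.326,0.11,0.6],[0.944,0,0,-0.105,0.326,0.11,0.6],[0.944,0,0,-0.105,0.326,0.11,0.6],[0.944,0,0,-0.105,0.326,0.11,0.6],[0.944,0,0,-0.105,0.326,0.11,0.6],[0.944,0,0,-0.105,0.326,0.11,0.6],[0.944,0,0,-0.105,0.326,0.11,0.6],[0.944,0,0,-0.105,0.326,0.11,0.6],[0.944,0,0,-0.105,0.326,0.11,0.6]]
  ]
}}

```text
clock: 10.1
tcp_pos: [0.4654, -0.2703, 0.1382]
orientation: [-0.322, 0.63, -0.321, -0.629]
wrist_force: [-0.0, 0.2, -0.6]
finger_gap: 0.0512
```

```bash
python3 look.py stick_pale .016 w6
```

```text
0.83 [281.9, 192.4] [[431.0, -295.0, 10.0], [456.0, -275.0, 15.0], [483.0, -253.0, 16.0]] (array([ 457.6, -273.7]), array([20. , 61.5]), np.float32(34.9), 1661)
10.2 [ 0.46576752 -0.26867743  0.13814263] 0.051801312526715965
```

View pics/w6.png

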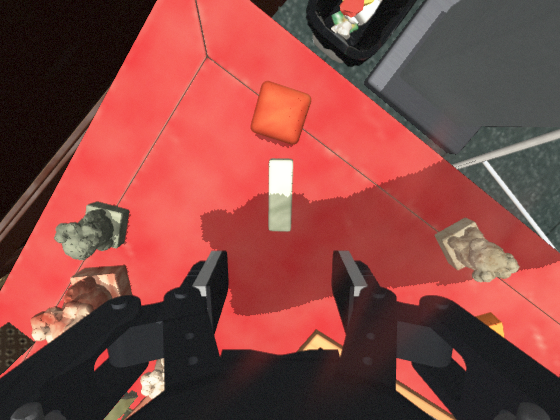

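```bash
python3 -c "
from h import *
plan(465.8,-268,17.5,124.9)"
```

```text
rv [ 0.021 -0.     0.001] t [ 0.1206 -0.0004  0.0006] | now [ 465.8 -268.7  138.1] yaw 126.1
```

Request:
{"fn": "step_arm", "kwargs": {
  "moves": [
    [[0.021,0,0,0.05,0,0.001,0.6],[0.021,0,0,0.09,0,0.001,0.6],[0.021,0,0,0.113,0,0.001,0.6],[0.021,0,0,0.1205,0,0.001,0.6],[0.021,0,0,0.1205,0,0.001,0.6],[0.021,0,0,0.1205,0,0.001,0.1],[0.021,0,0,0.1205,0,0.001,0.1],[0.021,0,0,0.1205,0,0.001,0.1],[0.021,0,0,0.1205,0,0.001,0.1],[0.021,0,0,0.1205,0,0.001,0.1],[0.021,0,0,0.1205,0,0.001,0.1]]
  ]
}}

```text
clock: 11.3
tcp_pos: [0.4667, -0.2687, 0.0195]
orientation: [-0.327, 0.628, -0.327, -0.625]
wrist_force: [0.3, 1.9, 7.5]
finger_gap: 0.0194
```

Request:
{"fn": "step_arm", "kwargs": {
  "moves": [
    [[0,0,0,-0.03,0,0,0.1],[0,0,0,-0.08,0,0,0.1],[0,0,0,-0.1,0,0,0.1]]
  ]
}}

```text
clock: 11.6
tcp_pos: [0.4679, -0.27, 0.1242]
orientation: [-0.327, 0.631, -0.327, -0.623]
wrist_force: [0.1, -0.5, -0.4]
finger_gap: 0.0191
```

```bash
python3 -c "
from h import *
plan(575.2,95,95,180.4);s=env.get_state();print(s['finger_gap'],s['wrist_force'])"
```

```text
rv [-0.969 -0.011 -0.001] t [ 0.0281 -0.2966  0.2383] | now [ 467.9 -270.   124.2] yaw 124.9
0.019106902514827547 [ 0.0555742  -0.5180388  -0.44107191]
```

Request:
{"fn": "step_arm", "kwargs": {
  "moves": [
    [[-0.969,-0.011,0,0.028,-0.297,0.238,0.1],[-0.969,-0.011,0,0.028,-0.297,0.238,0.1],[-0.969,-0.011,0,0.028,-0.297,0.238,0.1],[-0.969,-0.011,0,0.028,-0.297,0.238,0.1],[-0.969,-0.011,0,0.028,-0.297,0.238,0.1],[-0.969,-0.011,0,0.028,-0.297,0.238,0.1],[-0.969,-0.011,0,0.028,-0.297,0.238,0.1],[-0.969,-0.011,0,0.028,-0.297,0.238,0.1],[-0.969,-0.011,0,0.028,-0.297,0.238,0.1],[-0.969,-0.011,0,0.028,-0.297,0.238,0.1]]
  ]
}}

```text
clock: 12.6
tcp_pos: [0.5756, 0.0955, 0.0952]
orientation: [-0.003, -0.707, -0.003, 0.707]
wrist_force: [-0.5, -0.6, -1.3]
finger_gap: 0.0188
```

```bash
python3 look.py stick_pale .092 w7; python3 -c "
from h import *
plan(575.2,95,36,180.4)"
```

```text
0.76 [279.0, 240.7] [[566.0, 52.0, 81.0], [576.0, 79.0, 91.0], [585.0, 112.0, 92.0]] (array([575.5,  83.4]), array([19.9, 62.5]), np.float32(91.1), 5071)
12.7 [0.57543181 0.09408571 0.09535819] 0.019386596672248492
rv [-0.001  0.001 -0.001] t [ 0.0594 -0.001   0.0002] | now [575.4  94.1  95.4] yaw -179.7
```

View pics/w7.png

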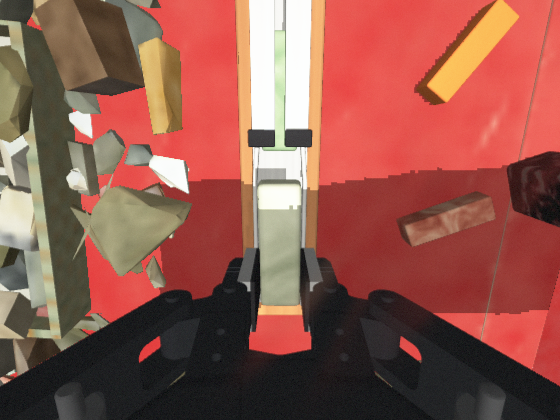

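Request:
{"fn": "step_arm", "kwargs": {
  "moves": [
    [[0,0,0,0.03,0,0,0.1],[0,0,0,0.05,0,0,0.1],[0,0,0,0.058,0,0,0.1],[0,0,0,0.0605,0,0,0.1],[0,0,0,0.0605,0,0,0.1],[0,0,0,0.0605,0,0,0.5],[0,0,0,0.0605,0,0,0.5],[0,0,0,0.0605,0,0,0.5],[0,0,0,0.015,0,0,0.5],[0,0,0,0.015,-0.05,0,0.3],[0,0,0,0.015,-0.055,0,0],[0,0,0,0.015,-0.055,0,0]]
  ]
}}

```text
clock: 13.9
tcp_pos: [0.575, 0.1504, 0.0807]
orientation: [0.003, 0.707, 0.003, -0.707]
wrist_force: [0.6, -1.0, -0.2]
finger_gap: 0.0005
```

```bash
python3 look.py stick_pale .030 w8; python3 -c "
from h import *
plan(575.2,149,33,180.4)"
```

```text
0.8 [279.3, 116.7] [[566.0, 52.0, 26.0], [575.0, 79.0, 28.0], [585.0, 110.0, 30.0]] (array([575.4,  80.9]), array([20., 61.]), np.float32(90.7), 3814)
0.49 [469.2, 142.4] [[426.0, 75.0, -1.0], [456.0, 92.0, 16.0], [485.0, 109.0, 18.0]] (array([0., 0.]), array([0., 0.]), np.float32(0.0), 0)
14.0 [0.57454004 0.14884514 0.07988768] -7.775693093452258e-05
rv [-0.     0.002 -0.001] t [ 0.0469 -0.0002 -0.0007] | now [574.5 148.8  79.9] yaw -179.6
```

View pics/w8.png

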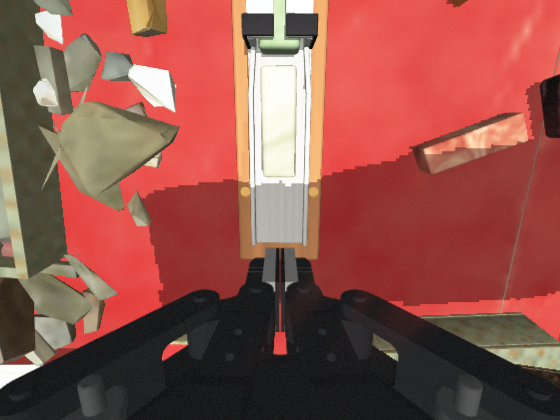

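Request:
{"fn": "step_arm", "kwargs": {
  "moves": [
    [[0,0,0,0.03,0,-0.001,0],[0,0,0,0.0472,0,-0.001,0],[0,0,0,0.0472,0.01,-0.001,0],[0,0,0,0.0472,0.02,-0.001,0],[0,0,0,0.0472,0.03,-0.001,0],[0,0,0,0.0472,0.04,-0.001,0],[0,0,0,0.0472,0.05,-0.001,0],[0,0,0,0.0472,0.06,-0.001,0],[0,0,0,0.0472,0.07,-0.001,0],[0,0,0,0.0472,0.08,-0.001,0],[0,0,0,0.0472,0.088,-0.001,0],[0,0,0,0.0472,0.093,-0.001,0]]
  ]
}}

```text
clock: 15.2
tcp_pos: [0.5761, 0.0549, 0.0328]
orientation: [-0.003, -0.707, -0.002, 0.708]
wrist_force: [0.7, 0.4, 1.0]
finger_gap: -0.0002
```

```bash
python3 look.py stick_pale .030 w9; python3 -c "
from h import *
plan(466,98,140,112)"
```

```text
0.71 [281.1, 173.9] [[573.0, -16.0, 28.0], [576.0, 10.0, 29.0], [579.0, 42.0, 38.0]] (array([576. ,  13.2]), array([ 6.1, 61.5]), np.float32(90.0), 1959)
15.3 [0.57610758 0.05496112 0.03276182] -0.00017202182189588654
rv [ 1.192  0.    -0.003] t [-0.1071 -0.0435  0.1101] | now [576.1  55.   32.8] yaw -179.7
```

View pics/w9.png

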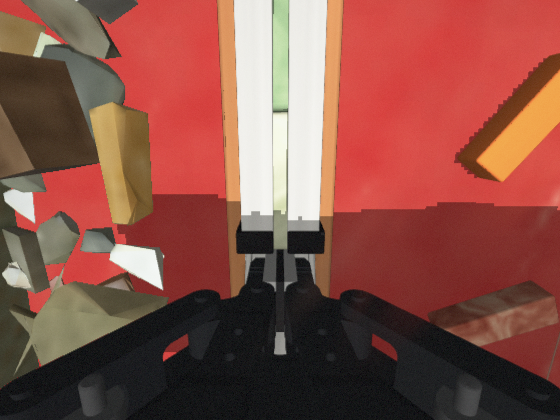

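Request:
{"fn": "step_arm", "kwargs": {
  "moves": [
    [[0,0,0,0,-0.01,0,0],[0,0,0,-0.045,-0.01,0,0],[0,0,0,-0.095,-0.02,0,0.6],[1.192,0,0,-0.107,-0.043,0.11,0.6],[1.192,0,0,-0.107,-0.043,0.11,0.6],[1.192,0,0,-0.107,-0.043,0.11,0.6],[1.192,0,0,-0.107,-0.043,0.11,0.6],[1.192,0,0,-0.107,-0.043,0.11,0.6],[1.192,0,0,-0.107,-0.043,0.11,0.6],[1.192,0,0,-0.107,-0.043,0.11,0.6],[1.192,0,0,-0.107,-0.043,0.11,0.6],[1.192,0,0,-0.107,-0.043,0.11,0.6]]
  ]
}}

```text
clock: 16.5
tcp_pos: [0.4658, 0.0984, 0.1399]
orientation: [0.394, -0.586, 0.396, 0.587]
wrist_force: [0.2, -0.6, 0.2]
finger_gap: 0.0512
```

```bash
python3 look.py stick_red .018 w10; python3 -c "
from h import *
plan(466,98,17.5,112)"
```

```text
0.79 [279.4, 189.7] [[425.0, 77.0, 12.0], [452.0, 93.0, 17.0], [482.0, 108.0, 18.0]] (array([454.2,  93.8]), array([17.4, 61.8]), np.float32(21.8), 1517)
16.6 [0.46585174 0.09816196 0.13982222] 0.05126406952805049
rv [ 0.005 -0.001 -0.002] t [ 1.223e-01 -4.000e-04 -1.000e-04] | now [465.9  98.2 139.8] yaw 112.3
```

View pics/w10.png

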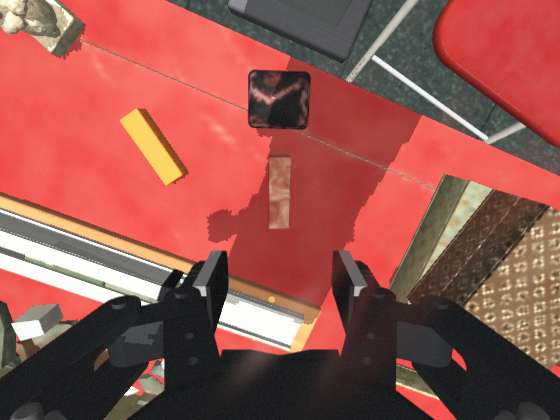

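Request:
{"fn": "step_arm", "kwargs": {
  "moves": [
    [[0.005,0,0,0.05,0,0,0.6],[0.005,0,0,0.09,0,0,0.6],[0.005,0,0,0.115,0,0,0.6],[0.005,0,0,0.122,0,0,0.6],[0.005,0,0,0.122,0,0,0.6],[0.005,0,0,0.122,0,0,0.1],[0.005,0,0,0.122,0,0,0.1],[0.005,0,0,0.122,0,0,0.1],[0.005,0,0,0.122,0,0,0.1],[0.005,0,0,0.122,0,0,0.1],[0.005,0,0,0.122,0,0,0.1]]
  ]
}}

```text
clock: 17.7
tcp_pos: [0.4673, 0.0981, 0.0196]
orientation: [-0.395, 0.587, -0.395, -0.585]
wrist_force: [-0.7, -0.0, 6.9]
finger_gap: 0.0174
```

Request:
{"fn": "step_arm", "kwargs": {
  "moves": [
    [[0,0,0,-0.03,0,0,0.1],[0,0,0,-0.08,0,0,0.1],[0,0,0,-0.08,0,0,0.1]]
  ]
}}

```text
clock: 18.0
tcp_pos: [0.4716, 0.0984, 0.1058]
orientation: [-0.398, 0.59, -0.393, -0.582]
wrist_force: [1.0, -0.4, 0.7]
finger_gap: 0.0168
```

```bash
python3 -c "
from h import *
plan(575.2,97.5,97,180.4)"
```

```text
rv [-1.193 -0.012  0.007] t [ 0.0101 -0.0956 -0.0396] | now [471.6  98.4 105.8] yaw 112.0
```

Request:
{"fn": "step_arm", "kwargs": {
  "moves": [
    [[-1.193,-0.012,0.007,0.01,-0.096,-0.04,0.1],[-1.193,-0.012,0.007,0.01,-0.096,-0.04,0.1],[-1.193,-0.012,0.007,0.01,-0.096,-0.04,0.1],[-1.193,-0.012,0.007,0.01,-0.096,-0.04,0.1],[-1.193,-0.012,0.007,0.01,-0.096,-0.04,0.1],[-1.193,-0.012,0.007,0.01,-0.096,-0.04,0.1],[-1.193,-0.012,0.007,0.01,-0.096,-0.04,0.1],[-1.193,-0.012,0.007,0.01,-0.096,-0.04,0.1],[-1.193,-0.012,0.007,0.01,-0.096,-0.04,0.1],[-1.193,-0.012,0.007,0.01,-0.096,-0.04,0.1],[-1.193,-0.012,0.007,0.01,-0.096,-0.04,0.1]]
  ]
}}

```text
clock: 19.1
tcp_pos: [0.5757, 0.0973, 0.0971]
orientation: [-0.002, -0.707, -0.001, 0.707]
wrist_force: [-0.4, -0.1, -0.1]
finger_gap: 0.0175
```

```bash
python3 look.py stick_red .092 w11; python3 -c "
from h import *
plan(575.2,97.5,35.5,180.4)"
```

```text
0.91 [280.9, 237.3] [[567.0, 54.0, 86.0], [575.0, 80.0, 94.0], [584.0, 113.0, 96.0]] (array([575.3,  84. ]), array([18. , 61.1]), np.float32(90.2), 4644)
0.85 [464.7, 47.1] [[438.0, -41.0, 2.0], [461.0, -16.0, 17.0], [482.0, 11.0, 18.0]] (array([0., 0.]), array([0., 0.]), np.float32(0.0), 0)
19.2 [0.57571987 0.09729145 0.09716608] 0.01752568330537992
rv [-0.002  0.    -0.   ] t [ 0.0617 -0.0002  0.0005] | now [575.7  97.3  97.2] yaw -179.7
```

View pics/w11.png

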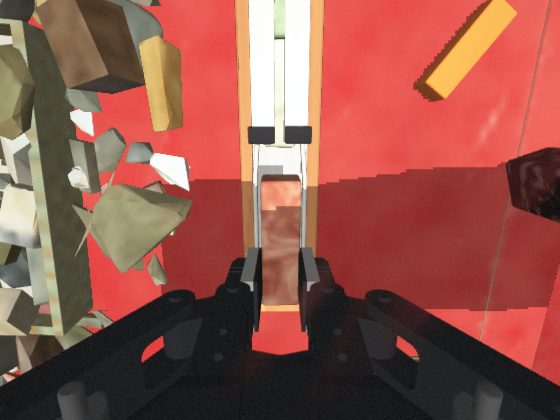

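Request:
{"fn": "step_arm", "kwargs": {
  "moves": [
    [[0,0,0,0.03,0,0,0.1],[0,0,0,0.05,0,0,0.1],[0,0,0,0.059,0,0,0.1],[0,0,0,0.062,0,0,0.1],[0,0,0,0.062,0,0,0.1],[0,0,0,0.062,0,0,0.5],[0,0,0,0.062,0,0,0.5],[0,0,0,0.062,0,0,0.5],[0,0,0,0.017,0,0,0.5],[0,0,0,0.017,-0.05,0,0.3],[0,0,0,0.017,-0.055,0,0],[0,0,0,0.017,-0.055,0,0]]
  ]
}}

```text
clock: 20.4
tcp_pos: [0.5754, 0.1535, 0.0806]
orientation: [0.003, 0.707, 0.003, -0.707]
wrist_force: [-0.5, -0.2, 0.3]
finger_gap: 0.0006
```

```bash
python3 look.py stick_red .032 w12; python3 -c "
from h import *
plan(575.2,150,33,180.4)"
```

```text
0.72 [281.6, 116.8] [[567.0, 54.0, 29.0], [575.0, 81.0, 30.0], [584.0, 112.0, 31.0]] (array([575. ,  83.3]), array([17.8, 60.5]), np.float32(89.6), 3493)
20.5 [0.5749599  0.15199195 0.07981587] -0.00024905368958703103
rv [-0.002  0.001 -0.001] t [ 0.0468  0.002  -0.0003] | now [575.  152.   79.8] yaw -179.7
```

View pics/w12.png

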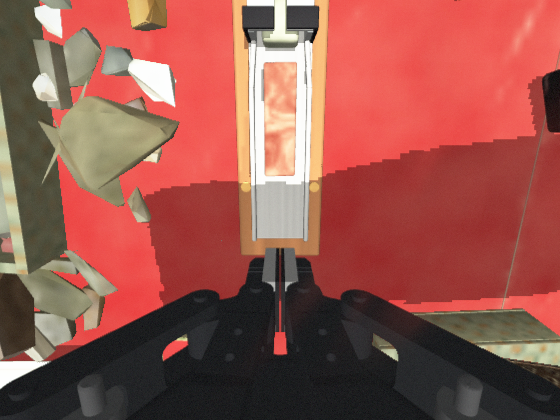

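Request:
{"fn": "step_arm", "kwargs": {
  "moves": [
    [[0,0,0,0.03,0,0,0],[0,0,0,0.0468,0,0,0],[0,0,0,0.0468,0.01,0,0],[0,0,0,0.0468,0.02,0,0],[0,0,0,0.0468,0.03,0,0],[0,0,0,0.0468,0.04,0,0],[0,0,0,0.0468,0.05,0,0],[0,0,0,0.0468,0.06,0,0],[0,0,0,0.0468,0.07,0,0],[0,0,0,0.0468,0.078,0,0],[0,0,0,0.0468,0.083,0,0],[0,0,0,0.0468,0.085,0,0]]
  ]
}}

```text
clock: 21.7
tcp_pos: [0.5754, 0.0664, 0.0331]
orientation: [-0.002, -0.707, -0.001, 0.707]
wrist_force: [0.9, 1.7, 0.9]
finger_gap: -0.0002
```

```bash
python3 look.py stick_red .032 w13; python3 -c "
from h import *
plan(575.2,60,33,180.4)"
```

```text
0.75 [521.4, 100.3] [[450.0, -39.0, 0.0], [466.0, -10.0, 16.0], [483.0, 12.0, 18.0]] (array([0., 0.]), array([0., 0.]), np.float32(0.0), 0)
0.71 [278.7, 196.7] [[568.0, -5.0, 29.0], [576.0, 31.0, 31.0], [584.0, 55.0, 32.0]] (array([576.5,  25.1]), array([17.6, 61.9]), np.float32(91.3), 2570)
21.8 [0.5752917  0.06656935 0.03294855] -0.00011799703095719495
rv [-0.002  0.001 -0.001] t [-0.      0.0066  0.0001] | now [575.3  66.6  32.9] yaw -179.7
```

View pics/w13.png

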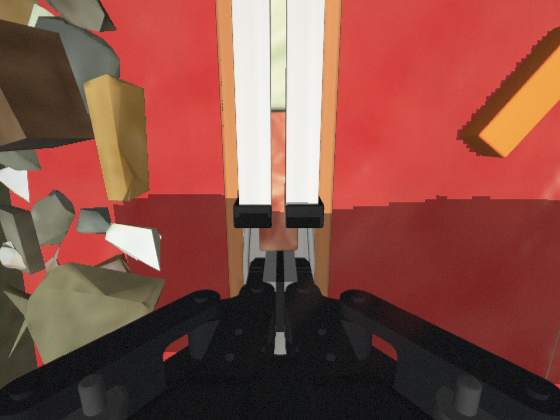

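Rear of red is at about y = 56 and has about 7 mm to go. I'll push slowly and watch the force.

Request:
{"fn": "step_arm", "kwargs": {
  "moves": [
    [[0,0,0,0,0.0015,0,0],[0,0,0,0,0.003,0,0],[0,0,0,0,0.0045,0,0],[0,0,0,0,0.0055,0,0],[0,0,0,0,0.0055,0,0]]
  ]
}}

```text
clock: 22.3
tcp_pos: [0.5752, 0.0609, 0.0329]
orientation: [-0.002, -0.707, -0.001, 0.708]
wrist_force: [-0.5, 0.5, 0.1]
finger_gap: -0.0002
```

Request:
{"fn": "step_arm", "kwargs": {
  "moves": [
    [[0,0,0,0,0.001,0,0],[0,0,0,0,0.002,0,0],[0,0,0,0,0.002,0,0]]
  ]
}}

```text
clock: 22.6
tcp_pos: [0.5752, 0.059, 0.0328]
orientation: [-0.002, -0.707, -0.001, 0.708]
wrist_force: [-0.6, 1.6, -0.4]
finger_gap: 0.0
```

Request:
{"fn": "step_arm", "kwargs": {
  "moves": [
    [[0,0,0,0,0.001,0,0],[0,0,0,0,0.002,0,0],[0,0,0,0,0.002,0,0]]
  ]
}}

```text
clock: 22.9
tcp_pos: [0.5751, 0.0588, 0.0329]
orientation: [-0.001, -0.707, -0.003, 0.708]
wrist_force: [0.0, 7.8, 0.7]
finger_gap: 0.0002
```

Request:
{"fn": "step_arm", "kwargs": {
  "moves": [
    [[0,0,0,0,0.003,0,0],[0,0,0,0,0.004,0,0],[0,0,0,0,0.004,0,0]]
  ]
}}

```text
clock: 23.2
tcp_pos: [0.575, 0.0586, 0.033]
orientation: [0.001, -0.707, -0.007, 0.707]
wrist_force: [0.3, 14.9, 1.3]
finger_gap: -0.0004
```

```bash
python3 look.py stick_red .032 w14
```

```text
0.82 [279.6, 183.1] [[572.0, -12.0, 30.0], [576.0, 17.0, 31.0], [581.0, 47.0, 32.0]] (array([578.8,  17.6]), array([17.2, 61.4]), np.float32(95.7), 2096)
0.8 [520.1, 120.4] [[450.0, -40.0, 1.0], [465.0, -11.0, 16.0], [483.0, 11.0, 18.0]] (array([0., 0.]), array([0., 0.]), np.float32(0.0), 0)
23.3 [0.5749897  0.05862378 0.03300596] -0.00011860180570175026
```

View pics/w14.png

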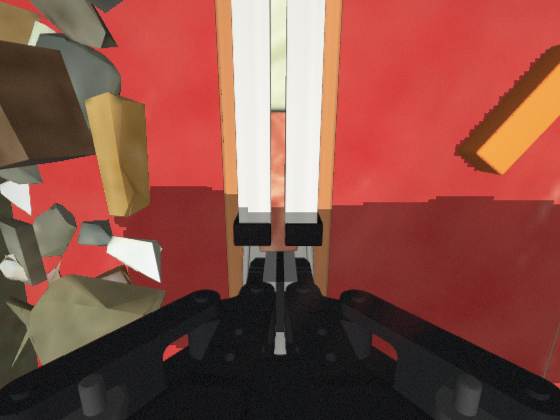

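Force rose to 15 N with no motion, so the stack is home. I'll retract and view from above the tube.

Request:
{"fn": "step_arm", "kwargs": {
  "moves": [
    [[0,0,0,0,-0.005,0,0],[0,0,0,0,-0.025,0,0],[0,0,0,-0.05,-0.03,0,0],[0,0,0,-0.1,-0.03,0,0],[0,0,0,-0.13,0.02,0,0],[0,0,0,-0.13,0.04,0,0],[0,0,0,-0.13,0.04,0,0]]
  ]
}}

```text
clock: 24.0
tcp_pos: [0.5769, 0.0139, 0.1646]
orientation: [-0.001, 0.708, 0.005, -0.706]
wrist_force: [0.4, -0.1, -0.5]
finger_gap: -0.0001
```

```bash
python3 look.py stick_red .032 w15; python3 - <<'E'
from h import *
p,d=env.read_camera("side");cv2.imwrite("pics/s15.png",cv2.resize(p[150:390,140:460],(800,600))[:,:,::-1])
for n in ["lion","orange_seal","mottled_seal"]:
    for r in env.silhouettes("side",n)[:1]:
        P=cloud("side",d,r["mask"]); print(n,r["confidence"],np.round(np.percentile(P,[2,50,98],axis=0)*1000).tolist())
E
```

```text
0.9 [413.1, 164.3] [[436.0, -40.0, -1.0], [458.0, -15.0, 15.0], [479.0, 11.0, 17.0]] (array([0., 0.]), array([0., 0.]), np.float32(0.0), 0)
0.86 [282.2, 204.4] [[570.0, -11.0, 27.0], [574.0, 21.0, 29.0], [578.0, 50.0, 30.0]] (array([573.4,  19.7]), array([14.5, 61.4]), np.float32(89.7), 408)
24.1 [0.5753848  0.01651987 0.16258286] -0.00019162701109611864
lion 0.86 [[379.0, -210.0, 2.0], [400.0, -107.0, 30.0], [417.0, -97.0, 60.0]]
orange_seal 0.97 [[382.0, -343.0, 3.0], [406.0, -301.0, 42.0], [424.0, -293.0, 78.0]]
mottled_seal 0.83 [[370.0, 14.0, 2.0], [393.0, 80.0, 50.0], [411.0, 89.0, 87.0]]
```

View pics/w15.png

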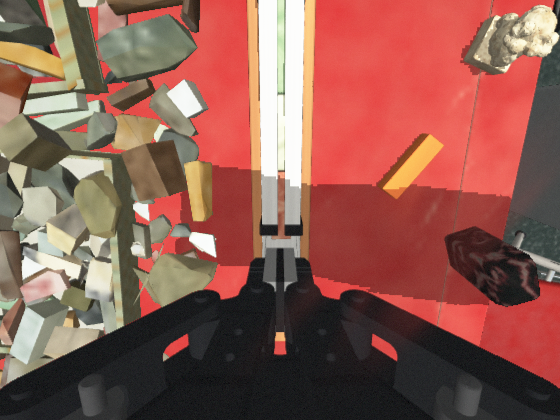

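View pics/s15.png

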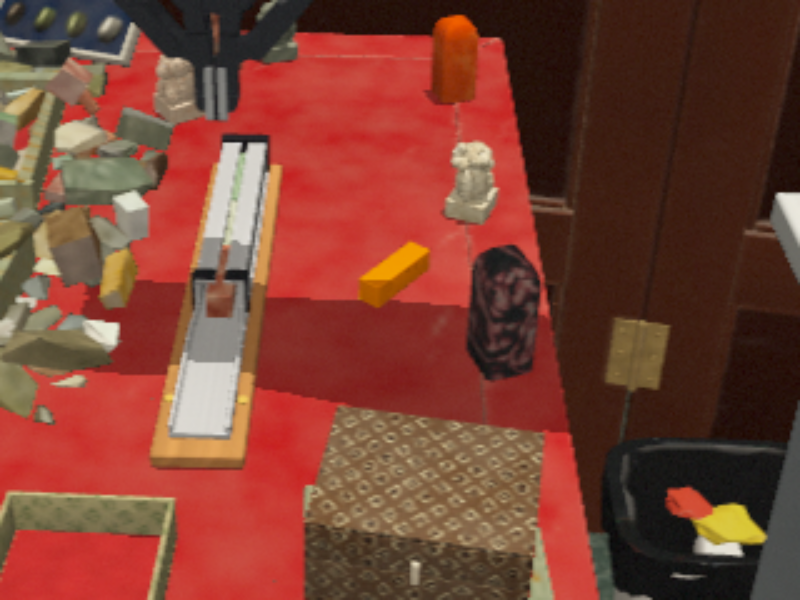

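Request:
{"fn": "step_arm", "kwargs": {
  "moves": [
    [[0,0,0,0,0.05,0,0],[0,0,0,0,0.1,0,0],[0,0,0,0,0.12,0,0],[0,0,0,0,0.12,0,0],[0,0,0,0,0.12,0,0]]
  ]
}}

```text
clock: 24.8
tcp_pos: [0.5758, -0.1013, 0.1599]
orientation: [0.0, -0.706, -0.008, 0.709]
wrist_force: [-0.3, 0.1, 0.4]
finger_gap: 0.0001
```

```bash
python3 - <<'E'
from h import *
p,d=env.read_camera("wrist");cv2.imwrite("pics/w16.png",cv2.resize(p[0:300,180:380],(400,600))[:,:,::-1])
np.set_printoptions(suppress=True)
# colours along slot (world x=575.5) at z=31
T=np.linalg.inv(tool()@env.get_calibration("wrist")["T_tool_cam"]);K=env.get_calibration("wrist")["mtx"]
for y in list(range(52,-150,-4)):
    q=T[:3,:3]@np.array([.5758,y/1000,.031])+T[:3,3];u,v=(K@q)[:2]/q[2]
    if 0<=u<559 and 0<=v<419: print(y,p[int(round(v)),int(round(u))],end=" ")
E
```

```text
52 [253 252 251] 48 [252 249 246] 44 [247 179 144] 40 [244 167 134] 36 [234 141 111] 32 [232 138 109] 28 [49 45 45] 24 [60 55 55] 20 [55 53 51] 16 [49 45 46] 12 [55 49 50] 8 [55 50 50] 4 [52 51 51] 0 [53 51 52] -4 [50 49 51] -8 [51 50 51] -12 [49 49 51] -16 [47 43 46] -20 [47 47 47] -24 [50 51 51] -28 [20 19 21] -32 [26 23 27] -36 [27 26 27] -40 [25 21 24] -44 [23 23 22] -48 [22 24 23] -52 [25 27 30] -56 [26 25 27] -60 [164 165 143] -64 [199 201 172] -68 [199 203 172] -72 [203 206 178] -76 [135 141 118] -80 [137 158 121] -84 [136 158 121] -88 [144 164 128] -92 [136 158 121] -96 [139 161 124] -100 [144 165 129] -104 [141 165 126] -108 [133 157 121] -112 [129 153 117] -116 [137 159 121] -120 [241 250 223] -124 [240 250 224] -128 [226 246 206] -132 [221 243 201] -136 [237 250 221] -140 [241 251 225] -144 [45 45 45] -148 [66 64 64]
```

View pics/w16.png

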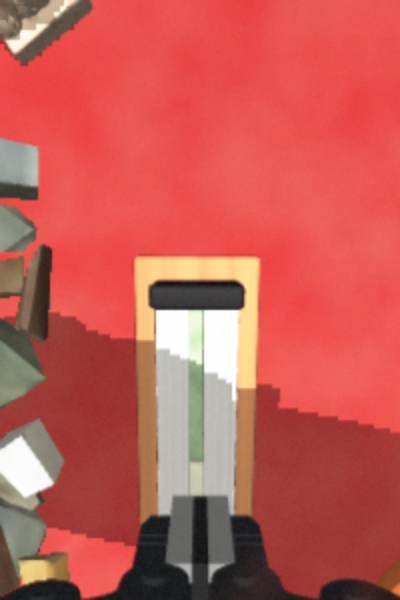

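Green runs from y = −76 right up to the end block at −144 (68 mm), and pale follows straight behind it. Handing in.

```bash
python3 -c "
from workcell import env
print(env.hand_in())"
```

```text
the job is handed in; nothing more can be done
None
```

The three sticks are in the tube in the order asked: green, then pale, then red, each laid in the trough and pushed in from behind with the closed fingertips. I handed the job in at about 25 s of the 72 s allowed.

- **Pushed home:** on the last push the stack stopped moving while the force rose from 8 N to 15 N. About 8 mm of the red stick shows at the mouth, as expected.
- **Green against the end:** the sight slot shows green from y = −76 mm to the end block at −144 mm, which is its full 68 mm, with pale directly behind it. Pale and red also looked in contact in the last views of that joint.
- **Bystanders:** the lion and both seals measure where they were at the start. I left the orange look-alike alone, and it measures within a few millimetres of its starting position. The arm was clear of everything at hand-in.

No check failed or disagreed. The highest wrist force I read was about 15 N, taken at the end of each move.

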